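Clear the tipped vial, then slide the culture dish under the stereo microscope

ROBOT

A 6-joint arm with a two-finger parallel gripper is mounted at the origin on the work surface. World frame = base frame: x ahead of the robot, y to its left, z up, the work surface at z = 0. Lengths are in m, angles in rad, forces in N, time in s.
With the tool pointing down it reaches from about 0.375 to 0.975 m from the base axis. Payload 3.8 kg.
Tool frame: the origin (TCP) lies midway between the tips of the shut fingers; the grasp point (between the pads) lies 19 mm behind it (r.tcp_to_grasp is the distance from the TCP to the grasp point, in m); z points along the fingers, y is the line along which they close (so a half turn about z gives the same grasp; the last joint's range is limited). The gripper opens to 85 mm and grips with 20 to 120 N. Pads are 22 mm wide; open, the fingers measure 114 mm over their backs; the gripper's body (76 mm by 85 mm) begins 54 mm behind the grasp point. The pads swing forward as they close: fully open they stand 13 mm farther back than shut.
Start: joints at [-1.341, 0.264, 1.604, -0, 1.274, -0.037], TCP at [0.178, -0.651, 0.231] pointing down, gripper open.
Joint ranges: [-2.63, 2.63], [-0.94, 2.18], [0.31, 2.57], [-1.31, 4.45], [0, 2.66], [-2.55, 2.55]. Speed limits (rad/s): [2.57, 2.57, 3.14, 3.14, 3.14, 3.14].

INTERFACE

Orientations are given as a unit quaternion [x, y, z, w].
In Python, from bench import r gives the robot as it stands.
- The arm moves only by the tool jog_arm, never from a script. Its argument "rows" is a list of rows, each an object with "translation": the shift along the tool's x, y, z as a fraction of full scale, a list of three; "angular": the turn, a rotation vector about the tool's x, y, z as a fraction of full scale, a list of three; "jaw": the closure, from 0 (fully open) to 1 (shut). A call has 1 to 20 rows; each row is the pose to reach, as a shift and turn from the pose commanded when the call began, along the tool's axes at that moment; what a row does not reach only later rows make up. Full scale, the value 1, is 0.2 m for a shift and 120 degrees for a turn. A row lasts 1/12 s, in which the tool goes at most 41.7 mm and 7.16 degrees, less where a joint would pass 70% of its speed; a pose out of reach is approached as far as the arm can. A call with a number of a shift or a turn outside -1 to 1 is refused whole. A call with a gripper value outside its range is refused whole. The fingers move at their own pace and stop on an object; "force" is the grip in N (left out, the last holds). Time passes only in rows, so rows that repeat a pose let the fingers close. It gives the time, the measured TCP pose, the force, the opening and the grip force at its end, in the units of the state.
- r.sense(): the state, without advancing time (a new reading comes with each control period).
- r.capture(name): name is "scene" or "top" or "wrist"; returns the picture (420x560x3 uint8, red, green, blue); there is no depth.
- r.get_calibration(name): a dict with "fx", "fy", "cx", "cy" (pixels), "k1" (the pictures are not rectified: a ray, as slopes to the right and down, at radius r is drawn at 1 + k1 r^2 times it, then the intrinsics apply), "R" (3x3) and "t" (3): a world point X has camera coordinates R X + t. Camera axes: x right, y down, z forward; pixel columns grow to the right and rows downward; lengths in m; the calibration is good to about 2 mm. A picture is of the moment at which its call begins: read the wrist's pose just before it. get_calibration takes no time and is no camera call; for the wrist camera it gives the pose at the moment of the call.
- r.job_done(): hands the job in; it is judged then, once.
The state is a dict: "time_s": time; "joints": joint angles; "dq": joint speeds; "tau": joint torques, N m; "tcp_pos": TCP position; "ee_rot": TCP orientation; "ft_force": force on the tool from outside, world axes, zero at the start; "ft_torque": the same for the moment, N m; "width": opening from 0.0 (shut) to 1.0 (fully open); "gripper_force": force on a finger pad.
Only numpy, scipy, OpenCV 4.12 (cv2) and the standard library are available. Lean on these libraries where they do the work, as an engineer would, in place of code of your own. Each camera call takes 0.05 s, during which the arm holds its last target. There are 200 camera calls.

TASK

First pick the tipped green-capped vial off the freely turning turntable and lay it down flat in the steel tray. Then slide the covered glass dish along the bench, without lifting it, until it is centred on the ringed viewing spot under the microscope lens, and take the gripper away. Do not bump the microscope or disturb the glassware and other things standing about.

Things in the scene. Friction and masses are not known exactly. Their poses are not given: they have to be found in the camera images.
- microscope: White stereo microscope on a side column, fixed, never turned (axes = world's). Origin: the viewing spot on the bench, z = 0, right under the lens, marked by a black disc of 160 mm dia with a thin white ring of 108 mm dia. The lens hangs low over the spot, so the gripper must be tilted back (about 30 to 45 degrees) to push the dish home.
- lens (a point): Centre of the underside of the lens's ring light: 94 mm dia, 114 mm above the spot. Over it the lens barrel, 68 to 92 mm dia, up to 250 above the bench, then the white head, x -50 to +90, y -50 to +50 from the spot, 340 high, with a knob out to y = -72 at 290 high and eyepieces toward +x, out to x = +200, 450 high.
- base_corner (a point): Top corner of the microscope's base slab nearest the robot and the spot (60 mm toward -x, 130 mm toward +y of the spot, 30 mm high). From here the slab runs 240 mm in +x and 200 mm in +y. Its column stands +150 mm in x, +110 mm in y from here: 40 mm dia (64 at the focus block), 450 above the bench; a boom 300 above the bench runs from it to the head.
- dish: Loose covered glass dish, a plain upright disc with blue band and red dot: 100 mm dia, 34 mm high, 120 to 250 g, stands flat on the bench. Origin: centre of its underside, z up. Too wide to grip.
- vial: Tipped vial of amber glass with green hexagonal cap, lying: 62 mm long along its x axis (cap end at +x, from x = +15 to +31; glass body dia 25 from -31 to +15), 26 mm high, 35 g. Origin: on its underside below the middle; at the start x is level and z is up.
- turntable: Foot of the turntable, fixed, dia 120. Origin: on the bench on the turning axis. The aluminium disc above it has dia 200, its top is 42 mm above the bench; it spins freely. The vial lies on the disc near its middle.
- turntable_disc (a joint): Angle of the freely spinning disc, rad, positive anticlockwise from above. Clipped to the disc are three upright amber vials with white caps, dia 26 (holder dia 34, 12 high), tops 98 mm above the bench, on a circle of 80 mm radius at this angle plus 0, 120 and 240 degrees from the world's x axis (the foot is never turned).
- tray: Fixed steel tray, outside 100 (x) x 140 (y) x 26 mm high, walls and floor 4 mm thick. Origin: centre of its underside on the bench.
- flask: Loose bystander: conical glass flask with black rubber stopper, base dia 72, height 134 (mm). Origin: centre of its underside. Leave it alone.
- bottle: Loose bystander: clear reagent bottle with blue cap, dia 68, height 135 (mm). Origin: centre of its underside. Leave it alone.
- beaker: Loose bystander: open clear plastic beaker, dia 68, height 90 (mm). Origin: centre of its underside. Leave it alone.
- tweezers: Loose bystander: steel tweezers with green end lying flat, 120 x 20 x 6 (long axis x) (mm). Origin: centre of its underside. Leave it alone.
- tip_box: Loose bystander: blue box of pipette tips with clear lid, 122 (x) x 87 (y) x 60 high (mm). Origin: centre of its underside. Leave it alone.
- pen_jar: Loose bystander: white jar of pens, dia 70, pens reach 150 high (mm). Origin: centre of its underside. Leave it alone.

How it is judged:
By the outcome, as a careful person would: the job done as asked, in the order asked, and still so for the second after the job is handed in, with the robot touching nothing.
It also fails if it takes over 67 s, if anything falls off the work surface, if the arm or the gripper's body presses on something with over 40 N, if the wrist force passes 120 N, or if a joint passes its speed limit or range.

## Working session

There is one attempt and no reset: what is moved stays moved. The work goes in short steps, Python scripts to look and compute and a tool call to move; the robot and the scene stay as the last step left them, time stands still between calls to the robot, and variables do not carry over. Pictures are saved under pics/ and viewed, at most 14 in all, crops included, and the job is handed in when it is done.

Besides the shell and the picture viewer there is one more tool, called after "Request:" as name(argument=value, ...), one argument or row to a line, values as JSON. jog_arm: Moves the arm, as the interface text tells. Shift numbers are shares of 0.2 m and turn numbers shares of 120 degrees, none past 1 either way. Its arguments: {"type":"object","properties":{"rows":{"type":"array"},"force":{"type":"number"}},"required":["rows"]}

```bash
ls; mkdir -p pics
python3 - <<'E'
from bench import r
import cv2,numpy as np
for n in ("scene","top"):
    im=r.capture(n); cv2.imwrite(f"pics/{n}0.png",im[:,:,::-1])
    c=r.get_calibration(n); print(n,{k:np.round(v,3).tolist() for k,v in c.items()})
s=r.sense();print(s)
E
```

```text
pics
scene {'fx': 431.67, 'fy': 431.67, 'cx': 273.418, 'cy': 208.735, 'k1': 0.017, 'R': [[0.874, 0.485, -0.005], [0.273, -0.5, -0.822], [-0.401, 0.717, -0.57]], 't': [-0.479, -0.12, 1.475]}
top {'fx': 467.283, 'fy': 467.283, 'cx': 280.698, 'cy': 208.073, 'k1': -0.016, 'R': [[-0.027, -0.999, -0.02], [-0.994, 0.029, -0.102], [0.103, 0.017, -0.995]], 't': [-0.047, 0.627, 1.229]}
{'time_s': 0.1, 'joints': array([-1.34083569e+00,  2.64668775e-01,  1.60522685e+00, -2.51564434e-05,
        1.27369489e+00, -3.69358326e-02]), 'dq': array([ 0.00072752, -0.002543  , -0.0018988 ,  0.00135104,  0.00030625,
        0.00023053]), 'tau': array([ 9.34471536e-04, -5.16703677e+01, -3.68589950e+01, -6.11703882e-06,
        6.22407519e-03, -1.78484026e-05]), 'tcp_pos': array([ 0.17784202, -0.65047505,  0.23009833]), 'ee_rot': array([ 9.91108004e-01,  1.33056100e-01, -1.08227203e-04, -9.93124175e-04]), 'ft_force': array([-0.21539596,  0.71371226,  0.02723589]), 'ft_torque': array([-0.02537989,  0.02126788, -0.0041919 ]), 'gripper_force': 0.0, 'width': 0.999628009751743}
```

View pics/scene0.png

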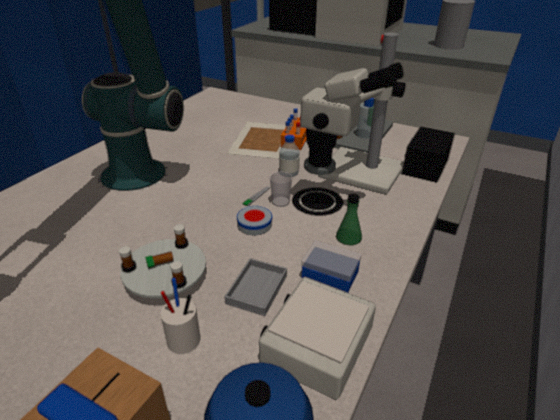

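View pics/top0.png

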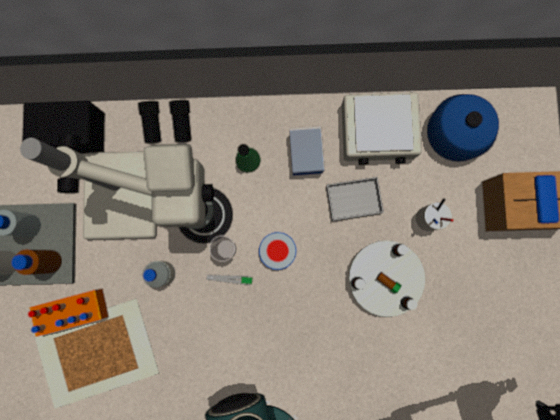

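The scene view shows the turntable at about (165,268) with the vial on it, its green cap at (150,260). In the top view the vial is at (389,283) with its cap at (397,287), the dish at (277,251), the tray at (355,200), the viewing spot at (207,215) partly under the head, the beaker at (223,249) and the tweezers at (230,280).

```bash
cat > h.py <<'E'
import numpy as np,cv2
from bench import r
from scipy.spatial.transform import Rotation as Rn
def und(c,uv):
    K=np.array([[c['fx'],0,c['cx']],[0,c['fy'],c['cy']],[0,0,1.]])
    return cv2.undistortPoints(np.float64(uv).reshape(-1,1,2),K,np.array([c['k1'],0,0,0.]))[:,0]
def cast(c,uv,z):
    R=np.array(c['R']);t=np.array(c['t']);p=und(c,uv)
    d=np.c_[p,np.ones(len(p))]@R; o=-R.T@t
    return o+d*((z-o[2])/d[:,2])[:,None]
def proj(c,X):
    R=np.array(c['R']);t=np.array(c['t'])
    K=np.array([[c['fx'],0,c['cx']],[0,c['fy'],c['cy']],[0,0,1.]])
    return cv2.projectPoints(np.float64(X).reshape(-1,1,3),cv2.Rodrigues(R)[0],t,K,np.array([c['k1'],0,0,0.]))[0][:,0]
def circ(P):  # circle fit
    A=np.c_[2*P[:,:2],np.ones(len(P))];s=np.linalg.lstsq(A,(P[:,:2]**2).sum(1),rcond=None)[0]
    return s[0],s[1],np.sqrt(s[2]+s[0]**2+s[1]**2)
def blobs(m,box=None,amin=15):
    m=m.astype(np.uint8)
    if box:
        k=np.zeros_like(m);x0,y0,x1,y1=box;k[y0:y1,x0:x1]=1;m=m*k
    cs=cv2.findContours(m,cv2.RETR_EXTERNAL,cv2.CHAIN_APPROX_NONE)[0]
    return sorted([k[:,0] for k in cs if cv2.contourArea(k)>=amin],key=lambda k:-cv2.contourArea(k))
def hsv(im): return cv2.cvtColor(im,cv2.COLOR_RGB2HSV)
E
python3 - <<'E'
from h import *
B=lambda p:(p+.0)
for n,bx in (("top",dict(dish=(250,225,305,280),cap=(370,265,410,300),disc=(340,235,435,320),tray=(320,170,390,225))),("scene",dict(dish=(230,200,280,238),cap=(142,250,180,272)))):
    im=cv2.imread(f"pics/{n}0.png")[:,:,::-1].copy();c=r.get_calibration(n);h=hsv(im);H,S,V=[h[...,i].astype(int) for i in range(3)]
    red=((H<8)|(H>172))&(S>150)&(V>100)
    for k in blobs(red,bx['dish'])[:1]: print(n,"dot",k.mean(0),circ(cast(c,k,.034)))
    for k in blobs((H>100)&(H<130)&(S>80),bx['dish'])[:1]: print(n,"band",circ(cast(c,k,.030)))
    for z in (.055,):
        for k in blobs((H>45)&(H<85)&(S>100),bx['cap'],5)[:1]:
            print(n,"cap",cast(c,[k.mean(0)],z),len(k))
        for k in blobs((H>5)&(H<25)&(S>140),bx['cap'],5)[:3]:
            M=cv2.moments(k);print(n,"body",cast(c,[[M['m10']/M['m00'],M['m01']/M['m00']]],z),cv2.contourArea(k))
    if n=="top":
        x0,y0,x1,y1=bx['disc'];
        for k in blobs((S<45)&(V>150),bx['disc'])[:1]: q=cv2.convexHull(k)[:,0];print("disc",circ(cast(c,q,.042)))
        for k in blobs((abs(S-S[200,355])<25)&(V<150),bx['tray'])[:2]:
            rc=cv2.minAreaRect(k);print("tray",rc,cast(c,[rc[0]],.026),cast(c,cv2.boxPoints(rc),.026)[:,:2].round(3).tolist())
    print({a:h[v,u].tolist() for a,(u,v) in dict(disc=(370,300),bench=(330,300),tray=(355,200)).items()} if n=="top" else "")
im=cv2.imread("pics/top0.png");a=im[170:330,200:440];cv2.imwrite("pics/crop1.png",cv2.resize(im[140:330,170:440],None,fx=2.9,fy=2.9,interpolation=cv2.INTER_CUBIC))
c=r.get_calibration("top")
print(cast(c,[[223,248]],.09),"beaker top",cast(c,[[230,280]],0),"tw",cast(c,[[387,278]],.042),cast(c,[[355,200]],.026),"spot",cast(c,[[206,215]],0))
E
```

```text
top dot [277.05172414 250.37931034] (np.float64(0.5123933547325553), np.float64(-0.051920592594228515), np.float64(0.027009931168532585))
top cap [[ 0.40694873 -0.35800455  0.055     ]] 23
top body [[ 0.42565075 -0.33276145  0.055     ]] 118.5
disc (np.float64(0.43649304658863597), np.float64(-0.3389732445857728), np.float64(0.1648282327632956))
tray ((353.7115173339844, 199.44229125976562), (39.158939361572266, 54.74447250366211), 80.7538833618164) [[ 0.64392536 -0.26270754  0.026     ]] [[0.687, -0.183], [0.707, -0.33], [0.601, -0.342], [0.581, -0.196]]
{'disc': [30, 7, 182], 'bench': [18, 38, 173], 'tray': [20, 15, 156]}
scene dot [253.8        215.28888889] (np.float64(0.5140269636074678), np.float64(-0.05154253231205491), np.float64(0.02630698455516262))
scene band (np.float64(0.5203341841802037), np.float64(-0.060946038092070554), np.float64(0.04405930229465391))
scene cap [[ 0.41049747 -0.35501898  0.055     ]] 29
scene body [[ 0.42944227 -0.33197106  0.055     ]] 137.0

[[0.52109359 0.08488802 0.09      ]] beaker top [[0.43536171 0.0798237  0.        ]] tw [[ 0.43179557 -0.33892126  0.042     ]] [[ 0.64230415 -0.26612353  0.026     ]] spot [[0.6154526  0.14370698 0.        ]]
```

View pics/crop1.png

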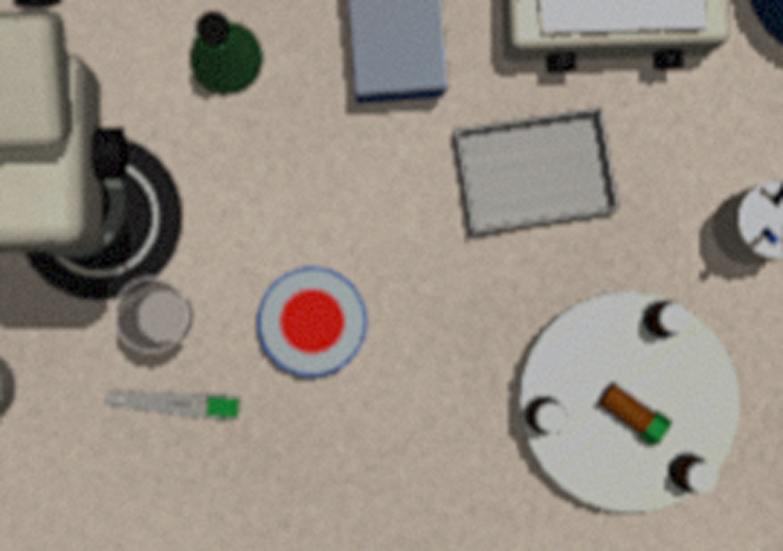

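The enlarged top view shows the vial from (603,390) to its cap at (655,430), between white caps at (675,322), (548,413) and (700,474). The tray's corners are (455,132), (600,112), (614,212) and (468,237). The beaker at (155,318) stands near the direct dish-to-spot line, so the dish must go round it.

Run:
```python
from h import *
o=np.array([170,140]);f=lambda *p:(np.array(p)-1)/2.9+o
c=r.get_calibration("top");cs=r.get_calibration("scene")
T=cast(c,f((455,132),(600,112),(614,212),(468,237)),.026)[:,:2];print("tray",T.round(4).tolist(),T.mean(0));
d=(T[0]-T[1]+T[3]-T[2]);print("long ang",np.degrees(np.arctan2(d[1],d[0])),[np.linalg.norm(T[i]-T[i-1]).round(3) for i in range(4)])
W=cast(c,f((675,322),(548,413),(700,474)),.098)[:,:2];print("caps",W.round(4).tolist(),circ(W))
# disc by bright contour
im=cv2.imread("pics/top0.png")[:,:,::-1].copy();h=hsv(im);S=cv2.GaussianBlur(h[...,1],(3,3),0)
k=blobs(S<22,(345,238,428,318))
q=cv2.convexHull(k[0])[:,0];print("disc",circ(cast(c,q,.042)))
# ring/black disc
for n,cc,bx in (("top",c,(190,180,240,248)),("scene",cs,(285,180,350,220))):
    im=cv2.imread(f"pics/{n}0.png")[:,:,::-1].copy();V=hsv(im)[...,2]
    k=blobs(V<75,bx,40)[0];q=cv2.convexHull(k)[:,0];P=cast(cc,q,0)
    print(n,"black",P[:,:2].round(3).tolist()[::3])
    P=P[np.abs(np.hypot(P[:,0]-.622,P[:,1]-.153)-.08)<.02]
    for _ in range(5):
        a=circ(P);P=P[np.abs(np.hypot(P[:,0]-a[0],P[:,1]-a[1])-a[2])<.004]
    print(a,len(P))
# red dish and flask,beaker
im=cv2.imread("pics/top0.png")[:,:,::-1].copy();H,Sx,V=cv2.split(hsv(im))
k=blobs((H>40)&(H<90)&(Sx>90)&(V<110),(230,140,265,175));print("flask",circ(cast(c,cv2.convexHull(k[0])[:,0],0.0)))
print("beaker rim/base",cast(c,f((150,320),),.09),cast(c,f((163,315),),.0))
print("band hull",)
k=blobs((H>100)&(H<125)&(Sx>60),(250,225,305,280));print("dish",[circ(cast(c,cv2.convexHull(np.vstack(k))[:,0],z)) for z in(.03,)])
ims=cv2.imread("pics/scene0.png");cv2.imwrite("pics/crop2.png",cv2.resize(ims[130:250,220:380],None,fx=4.8,fy=4.8,interpolation=cv2.INTER_CUBIC))
```

```text
tray [[0.6851, -0.1907], [0.7001, -0.3272], [0.6056, -0.3357], [0.5861, -0.1991]] [ 0.64423151 -0.2631674 ]
long ang 97.18316937130342 [np.float64(0.099), np.float64(0.137), np.float64(0.095), np.float64(0.138)]
caps [[0.5018, -0.3696], [0.4265, -0.2561], [0.3711, -0.3843]] (np.float64(0.43166079775374094), np.float64(-0.3343908423210513), np.float64(0.0785102535020792))
disc (np.float64(0.4317251546728545), np.float64(-0.3380560991446837), np.float64(0.09919749391997122))
top black [[0.714, 0.151], [0.667, 0.09], [0.633, 0.074], [0.572, 0.086], [0.538, 0.147], [0.547, 0.189], [0.714, 0.157]]
(np.float64(0.6229336869313198), np.float64(0.15661395367967407), np.float64(0.08476687637418918)) 14
scene black [[0.624, 0.291], [0.741, 0.105], [0.631, 0.073], [0.588, 0.079], [0.518, 0.156], [0.525, 0.237]]
(np.float64(0.6207434313158274), np.float64(0.1546715115318278), np.float64(0.08229845284084732)) 7
flask (np.float64(0.7672287154839812), np.float64(0.025034100359458744), np.float64(0.03193378725270299))
beaker rim/base [[0.51610675 0.08911731 0.09      ]] [[0.52202973 0.08985019 0.        ]]
band hull
dish [(np.float64(0.5102428404459398), np.float64(-0.050418376686140326), np.float64(0.049035438407157024))]
```

View pics/crop2.png

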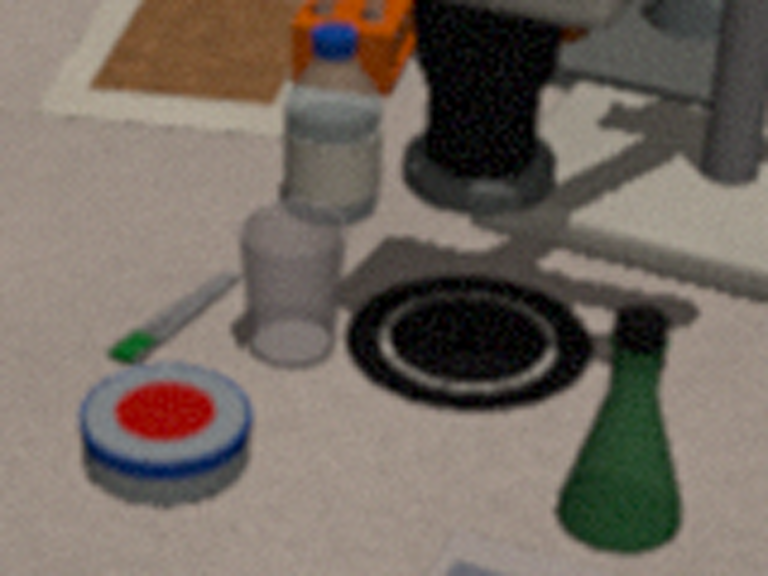

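The ring is fully visible in the scene crop: the black disc spans x 347–595 and y 277–410, and the flask is at (625,490). The beaker stands between the dish and the spot, to the left of the ring.

```bash
cat >> h.py <<'E'
def go(p,Rt):
    """fractions from present pose to TCP position p, rotation Rt (cols x,y,z)"""
    s=r.sense();R0=Rn.from_quat(s['ee_rot']);Rt=Rn.from_matrix(Rt)
    t=R0.inv().apply(np.array(p)-s['tcp_pos'])/.2;a=(R0.inv()*Rt).as_rotvec()/np.radians(120)
    n=max(np.linalg.norm(t)*.2/.0417,np.linalg.norm(a)*120/7.16)
    print("T",t.round(3).tolist(),"A",a.round(3).tolist(),"rows",round(n,1))
def tool(yaw,tilt=0):
    """tips pointing down, tilted so the tips lead along heading yaw (deg); y horizontal"""
    return Rn.from_euler('ZY',[yaw,-tilt],degrees=True).as_matrix()@np.diag([1,-1,-1.])
E
python3 - <<'E'
from h import *
print(tool(0,30).round(2).tolist(), Rn.from_quat(r.sense()['ee_rot']).as_matrix().round(2).tolist())
go((.4256,-.3348,.13),tool(52));go((.4256,-.3348,.046),tool(52))
cs=r.get_calibration("scene")
e=lambda L:(np.array(L)-1.)/4.8+[220,130]
print("spot",circ(cast(cs,e([(347,340),(595,343),(472,277),(470,410),(385,293),(560,297),(380,390),(560,390)]),0)),
 circ(cast(cs,e([(381,338),(558,339),(470,289),(470,395)]),0)))
print("flask base",cast(cs,e([(620,518)]),0),"beaker base",cast(cs,e([(291,343)]),0))
E
```

```text
[[0.87, 0.0, 0.5], [0.0, -1.0, 0.0], [0.5, 0.0, -0.87]] [[0.96, 0.26, -0.0], [0.26, -0.96, 0.0], [0.0, -0.0, -1.0]]
T [1.611, -1.195, 0.503] A [-0.001, -0.0, -0.306] rows 9.9
T [1.611, -1.194, 0.923] A [-0.001, -0.0, -0.306] rows 10.6
spot (np.float64(0.6215892525659964), np.float64(0.14908487800624393), np.float64(0.07875145811538672)) (np.float64(0.6213060792949826), np.float64(0.1490770417404113), np.float64(0.059236173511555607))
flask base [[0.77164748 0.02283759 0.        ]] beaker base [[0.52213358 0.09108307 0.        ]]
```

Request:
jog_arm(
  rows=[
    {"translation": [1,-0.74,0.15],"angular": [0,0,-0.306],"jaw": 0.45},
    {"translation": [1,-0.74,0.15],"angular": [0,0,-0.306],"jaw": 0.45},
    {"translation": [1,-0.74,0.15],"angular": [0,0,-0.306],"jaw": 0.45},
    {"translation": [1,-0.74,0.15],"angular": [0,0,-0.306],"jaw": 0.45},
    {"translation": [1,-0.74,0.15],"angular": [0,0,-0.306],"jaw": 0.45},
    {"translation": [1,-0.74,0.15],"angular": [0,0,-0.306],"jaw": 0.45},
    {"translation": [1,-0.74,0.15],"angular": [0,0,-0.306],"jaw": 0.45},
    {"translation": [1,-0.74,0.15],"angular": [0,0,-0.306],"jaw": 0.45},
  ],
  force=30,
)

```text
time_s: 0.77
tcp_pos: [0.3328, -0.4534, 0.2004]
ee_rot: [0.898, 0.44, -0.0, -0.001]
ft_force: [0.5, -0.7, 0.5]
width: 0.551
gripper_force: 0.0
```

Run:
```python
from h import *
go((.4256,-.3348,.19),tool(52));s=r.sense();print(s['joints'],s['width'])
```

```text
T [0.753, 0.004, 0.053] A [-0.001, -0.0, 0.002] rows 3.6
[-9.81778483e-01  7.49022292e-02  1.88142218e+00 -1.21773553e-04
  1.18694819e+00 -3.22394731e-01] 0.5513125687451816
```

Request:
jog_arm(
  rows=[
    {"translation": [0.753,0.004,0.05],"angular": [0,0,0],"jaw": 0.45},
    {"translation": [0.753,0.004,0.05],"angular": [0,0,0],"jaw": 0.45},
    {"translation": [0.753,0.004,0.05],"angular": [0,0,0],"jaw": 0.45},
    {"translation": [0.753,0.004,0.05],"angular": [0,0,0],"jaw": 0.45},
    {"translation": [0.753,0.004,0.05],"angular": [0,0,0],"jaw": 0.45},
    {"translation": [0.753,0.004,0.05],"angular": [0,0,0],"jaw": 0.45},
  ],
)

```text
time_s: 1.27
tcp_pos: [0.4253, -0.3378, 0.1912]
ee_rot: [0.898, 0.439, -0.0, 0.0]
ft_force: [-0.5, -0.3, 0.9]
width: 0.55
gripper_force: 0.0
```

Run:
```python
from h import *
c=r.get_calibration("wrist");im=r.capture("wrist");cv2.imwrite("pics/w1.png",im[:,:,::-1]);s=r.sense();print(s['tcp_pos'],s['dq'].round(3))
np.save("w1.npy",c,allow_pickle=True)
H,S,V=[x.astype(int) for x in cv2.split(hsv(im))]
cen=lambda k:[cv2.moments(k)['m10']/cv2.moments(k)['m00'],cv2.moments(k)['m01']/cv2.moments(k)['m00']]
g=blobs((H>45)&(H<85)&(S>90),None,50);b=blobs((H>5)&(H<25)&(S>140),None,50)
for k in g[:3]: print("g",cen(k),cv2.contourArea(k),cast(c,[cen(k)],.055))
for k in b[:4]: print("b",cen(k),cv2.contourArea(k),cast(c,[cen(k)],.055),cv2.minAreaRect(k))
```

```text
[ 0.42488638 -0.33856054  0.19134055] [-0.025 -0.001 -0.004  0.     0.001  0.001]
g [279.5749354005168, 229.36692506459949] 516.0 [[ 0.40617007 -0.35807345  0.055     ]]
b [279.6759059275258, 193.0148788096952] 1389.0 [[ 0.42712483 -0.33139659  0.055     ]] ((279.5, 193.5), (55.0, 27.0), 90.0)
b [266.48060941828254, 271.44367497691593] 361.0 [[ 0.37022513 -0.38396065  0.055     ]] ((266.8697814941406, 272.43914794921875), (26.976879119873047, 21.28921890258789), 9.090276718139648)
b [374.318407960199, 167.95833333333331] 268.0 [[ 0.50469152 -0.36365707  0.055     ]] ((375.60394287109375, 168.21630859375), (17.363401412963867, 30.469751358032227), 39.559669494628906)
b [230.66043613707163, 124.40342679127725] 107.0 [[ 0.43111507 -0.26081179  0.055     ]] ((228.64968872070312, 125.16737365722656), (31.016124725341797, 13.15444564819336), 69.22774505615234)
```

View pics/w1.png

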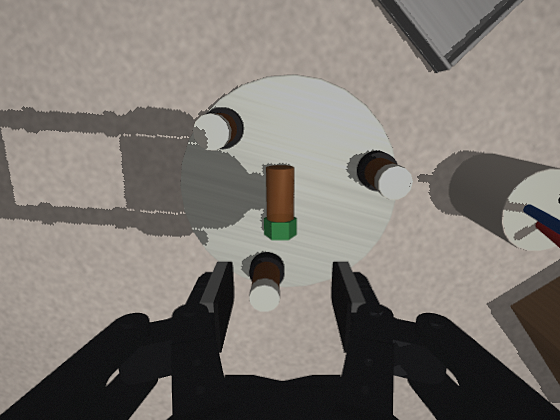

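The wrist view shows the vial aligned with the tool: its body is at (280,193) and its cap at (280,229), with the three upright vials well outside the finger span.

Run:
```python
from h import *
go((.4259,-.333,.046),tool(52))
```

```text
T [0.026, -0.013, 0.727] A [0.0, 0.001, 0.0] rows 3.5
```

Request:
jog_arm(
  rows=[
    {"translation": [0.01,-0.005,0.1],"angular": [0,0,0],"jaw": 0.45},
    {"translation": [0.026,-0.013,0.25],"angular": [0,0,0],"jaw": 0.45},
    {"translation": [0.026,-0.013,0.4],"angular": [0,0,0],"jaw": 0.45},
    {"translation": [0.026,-0.013,0.55],"angular": [0,0,0],"jaw": 0.45},
    {"translation": [0.026,-0.013,0.65],"angular": [0,0,0],"jaw": 0.45},
    {"translation": [0.026,-0.013,0.71],"angular": [0,0,0],"jaw": 0.45},
    {"translation": [0.026,-0.013,0.727],"angular": [0,0,0],"jaw": 0.45},
    {"translation": [0.026,-0.013,0.727],"angular": [0,0,0],"jaw": 0.45},
    {"translation": [0.026,-0.013,0.727],"angular": [0,0,0],"jaw": 0.45},
  ],
)

```text
time_s: 2.07
tcp_pos: [0.4269, -0.3332, 0.0471]
ee_rot: [0.899, 0.438, 0.0, 0.001]
ft_force: [-0.5, 0.9, 0.5]
width: 0.547
gripper_force: 0.0
```

Run:
```python
from h import *
go((.4259,-.333,.046),tool(52));im=r.capture("wrist");cv2.imwrite("pics/w2.png",im[:,:,::-1])
```

```text
T [-0.002, -0.005, 0.005] A [0.001, 0.0, -0.0] rows 0.0
```

View pics/w2.png

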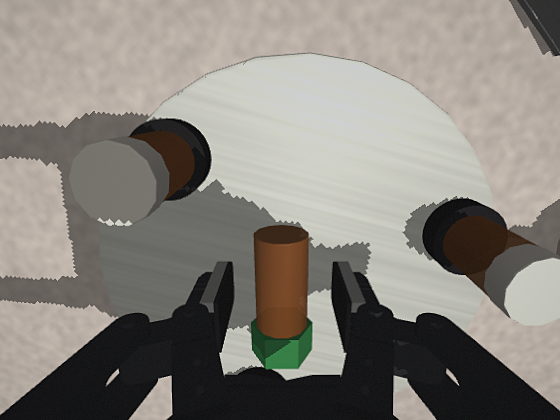

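The fingers straddle the amber body evenly, with the vial at x≈281 and the pads at 222 and 343. Closing now.

Request:
jog_arm(
  rows=[
    {"translation": [0,0,0.003],"angular": [0,0,0],"jaw": 0.7},
    {"translation": [0,0,0.003],"angular": [0,0,0],"jaw": 1},
    {"translation": [0,0,0.003],"angular": [0,0,0],"jaw": 1},
    {"translation": [0,0,0.003],"angular": [0,0,0],"jaw": 1},
    {"translation": [0,0,0.003],"angular": [0,0,0],"jaw": 1},
    {"translation": [0,0,0.003],"angular": [0,0,0],"jaw": 1},
  ],
  force=30,
)

```text
time_s: 2.62
tcp_pos: [0.4273, -0.3326, 0.0469]
ee_rot: [0.899, 0.439, 0.0, 0.001]
ft_force: [-1.3, 0.2, 6.8]
width: 0.28
gripper_force: 29.4
```

Request:
jog_arm(
  rows=[
    {"translation": [0,0,-0.1],"angular": [0,0,0],"jaw": 1},
    {"translation": [0,0,-0.3],"angular": [0,0,0],"jaw": 1},
    {"translation": [0,0,-0.5],"angular": [0,0,0],"jaw": 1},
    {"translation": [0,0,-0.7],"angular": [0,0,0],"jaw": 1},
    {"translation": [0,0,-0.7],"angular": [0,0,0],"jaw": 1},
    {"translation": [0,0,-0.7],"angular": [0,0,0],"jaw": 1},
  ],
)

```text
time_s: 3.12
tcp_pos: [0.4285, -0.3333, 0.1894]
ee_rot: [0.899, 0.439, 0.002, 0.004]
ft_force: [-0.2, 0.7, -1.8]
width: 0.28
gripper_force: 29.6
```

Run:
```python
from h import *
c=r.get_calibration("wrist");im=r.capture("wrist");cv2.imwrite("pics/w3.png",im[:,:,::-1]);np.save("w3c.npy",c,allow_pickle=True)
im=r.capture("top");cv2.imwrite("pics/t3.png",im[:,:,::-1])
s=r.sense();print(s['width'],s['gripper_force'])
im=cv2.imread("pics/w3.png")[:,:,::-1].copy();H,S,V=[x.astype(int) for x in cv2.split(hsv(im))]
for nm,m in (("g",(H>45)&(H<85)&(S>90)),("b",(H>5)&(H<25)&(S>140))):
  for k in blobs(m,None,50)[:2]: print(nm,cv2.boundingRect(k),cv2.minAreaRect(k))
for yaw in (97.2,97.2-90,97.2-180+90-0): go((.644,-.263,.15),tool(yaw))
```

```text
0.2814508734954847 29.594809412956238
g (251, 320, 62, 50) ((281.5115051269531, 344.8869934082031), (60.93254470825195, 48.80263137817383), 1.0809242725372314)
b (256, 227, 54, 113) ((282.5, 283.0), (112.0, 53.0), 90.0)
b (363, 165, 29, 29) ((374.3584289550781, 175.51348876953125), (18.637163162231445, 29.966949462890625), 39.559669494628906)
T [0.94, 0.649, 0.174] A [-0.0, -0.0, -0.377] rows 6.3
T [0.94, 0.649, 0.174] A [-0.0, 0.0, 0.373] rows 6.3
T [0.94, 0.649, 0.174] A [-0.0, 0.0, 0.373] rows 6.3
```

Request:
jog_arm(
  rows=[
    {"translation": [0.31,0.22,0],"angular": [0,0,0.12],"jaw": 1},
    {"translation": [0.62,0.43,0.05],"angular": [0,0,0.25],"jaw": 1},
    {"translation": [0.955,0.67,0.17],"angular": [0,0,0.373],"jaw": 1},
    {"translation": [0.955,0.67,0.17],"angular": [0,0,0.373],"jaw": 1},
    {"translation": [0.955,0.67,0.17],"angular": [0,0,0.373],"jaw": 1},
    {"translation": [0.955,0.67,0.17],"angular": [0,0,0.373],"jaw": 1},
    {"translation": [0.955,0.67,0.17],"angular": [0,0,0.373],"jaw": 1},
    {"translation": [0.955,0.67,0.17],"angular": [0,0,0.373],"jaw": 1},
    {"translation": [0.955,0.67,0.17],"angular": [0,0,0.373],"jaw": 1},
    {"translation": [0.955,0.67,0.17],"angular": [0,0,0.373],"jaw": 1},
  ],
)

```text
time_s: 4.05
tcp_pos: [0.648, -0.2636, 0.1497]
ee_rot: [0.998, 0.064, -0.001, -0.001]
ft_force: [0.2, 0.2, 0.0]
width: 0.28
gripper_force: 29.6
```

Run:
```python
from h import *
c=r.get_calibration("wrist");im=r.capture("wrist");cv2.imwrite("pics/w4.png",im[:,:,::-1])
s=r.sense();print(s['tcp_pos'],s['width'],s['joints'].round(2))
go((.649,-.263,.011),tool(7.2))
# where the planned TCP point would be drawn
print(proj(c,[(.649,-.263,.02),(.644,-.263,.026)]).round(0))
t=[.644,-.263];R=Rn.from_euler('z',7.2,degrees=True).as_matrix()
print(proj(c,[np.array([*t,.026])+R@np.array([a*.05,b*.07,0]) for a,b in((-1,-1),(1,-1),(1,1),(-1,1))]).round(0).tolist())
```

```text
[ 0.648184   -0.26390538  0.15039711] 0.277953295852111 [-0.42  0.37  1.62 -0.    1.15  1.02]
T [0.006, -0.003, 0.697] A [-0.0, 0.001, 0.0] rows 3.3
[[282. 200.]
 [281. 208.]]
[[359.0, 261.0], [368.0, 148.0], [194.0, 148.0], [203.0, 261.0]]
```

View pics/w4.png

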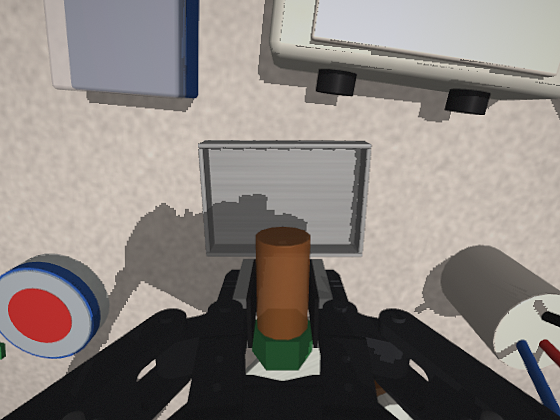

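The vial is held level. The tray's corners are at (199,141), (372,141), (362,257) and (207,257), about 5 mm farther in x and 3 mm farther in −y than I measured, so I correct for that while lowering.

Request:
jog_arm(
  rows=[
    {"translation": [0.02,0.01,0.12],"angular": [0,0,0],"jaw": 1},
    {"translation": [0.03,0.012,0.3],"angular": [0,0,0],"jaw": 1},
    {"translation": [0.03,0.012,0.45],"angular": [0,0,0],"jaw": 1},
    {"translation": [0.03,0.012,0.57],"angular": [0,0,0],"jaw": 1},
    {"translation": [0.03,0.012,0.65],"angular": [0,0,0],"jaw": 1},
    {"translation": [0.03,0.012,0.68],"angular": [0,0,0],"jaw": 1},
    {"translation": [0.03,0.012,0.695],"angular": [0,0,0],"jaw": 1},
    {"translation": [0.03,0.012,0.695],"angular": [0,0,0],"jaw": 1},
    {"translation": [0.03,0.012,0.695],"angular": [0,0,0],"jaw": 1},
    {"translation": [0.03,0.012,0.695],"angular": [0,0,0],"jaw": 1},
  ],
)

```text
time_s: 4.93
tcp_pos: [0.6572, -0.2661, 0.0146]
ee_rot: [0.998, 0.063, 0.002, 0.001]
ft_force: [-0.8, -0.8, 0.3]
width: 0.276
gripper_force: 29.6
```

Request:
jog_arm(
  rows=[
    {"translation": [0,0,0.01],"angular": [0,0,0],"jaw": 1},
    {"translation": [0,0,0.01],"angular": [0,0,0],"jaw": 1},
    {"translation": [0,0,0.01],"angular": [0,0,0],"jaw": 1},
  ],
)

```text
time_s: 5.18
tcp_pos: [0.6561, -0.2654, 0.0109]
ee_rot: [0.998, 0.063, 0.0, 0.0]
ft_force: [0.0, 0.5, -1.1]
width: 0.276
gripper_force: 29.6
```

Request:
jog_arm(
  rows=[
    {"translation": [0,0,0.008],"angular": [0,0,0],"jaw": 1},
    {"translation": [0,0,0.008],"angular": [0,0,0],"jaw": 1},
    {"translation": [0,0,0.008],"angular": [0,0,0],"jaw": 1},
    {"translation": [0,0,0.008],"angular": [0,0,0],"jaw": 0.6},
    {"translation": [0,0,0.008],"angular": [0,0,0],"jaw": 0.4},
    {"translation": [0,0,0.008],"angular": [0,0,0],"jaw": 0.4},
    {"translation": [0,0,0.008],"angular": [0,0,0],"jaw": 0.4},
    {"translation": [0,0,0.008],"angular": [0,0,0],"jaw": 0.4},
  ],
)

```text
time_s: 5.85
tcp_pos: [0.6556, -0.2653, 0.0085]
ee_rot: [0.998, 0.063, -0.0, -0.0]
ft_force: [-0.4, -0.2, 0.8]
width: 0.602
gripper_force: 0.0
```

Request:
jog_arm(
  rows=[
    {"translation": [0,0,-0.1],"angular": [0,0,0],"jaw": 0.4},
    {"translation": [0,0,-0.3],"angular": [0,0,0],"jaw": 0.4},
    {"translation": [0,0,-0.5],"angular": [0,0,0],"jaw": 0.4},
    {"translation": [0,0,-0.7],"angular": [0,0,0],"jaw": 0.4},
    {"translation": [0,0,-0.9],"angular": [0,0,0],"jaw": 0.4},
    {"translation": [0,0,-0.9],"angular": [0,0,0],"jaw": 0.4},
    {"translation": [0,0,-0.9],"angular": [0,0,0],"jaw": 0.4},
  ],
)

```text
time_s: 6.43
tcp_pos: [0.6584, -0.2665, 0.1941]
ee_rot: [0.998, 0.063, 0.004, 0.002]
ft_force: [-0.7, -0.1, -0.3]
width: 0.598
gripper_force: 0.0
```

Run:
```python
from h import *
im=r.capture("wrist");cv2.imwrite("pics/w5.png",im[:,:,::-1]);a=cv2.resize(im[100:330,100:460],None,fx=1.1,fy=1.1)
im=r.capture("top");cv2.imwrite("pics/t5.png",im[:,:,::-1]);b=cv2.resize(im[130:330,130:450],None,fx=1.2375,fy=1.265)
cv2.imwrite("pics/m5.png",np.hstack([a,b])[:,:,::-1])
for f in (20,):
    go((.655,-.266,.22),tool(7.2))
```

```text
T [-0.003, 0.004, -0.158] A [-0.0, 0.0, 0.0] rows 0.8
```

View pics/m5.png

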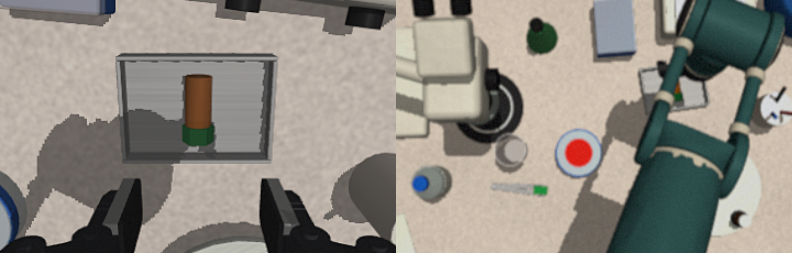

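The vial lies flat in the tray, at crop (198,108) inside walls spanning (117–277, 55–162), and nothing else has moved. Now the dish.

Run:
```python
from h import *
c=r.get_calibration("wrist");s=r.sense()
R0=Rn.from_quat(s['ee_rot']);o=-np.array(c['R']).T@np.array(c['t']);print("cam in tool",R0.inv().apply(o-s['tcp_pos']).round(3))
go((.545,-.16,.2),tool(0));go((.435,-.051,.2),tool(0))
```

```text
cam in tool [ 0.077  0.    -0.142]
T [-0.481, -0.591, -0.058] A [-0.0, 0.0, 0.06] rows 3.7
T [-0.958, -1.201, -0.058] A [-0.0, 0.0, 0.06] rows 7.4
```

Request:
jog_arm(
  rows=[
    {"translation": [-0.48,-0.6,-0.05],"angular": [0,0,0.06],"jaw": 0.3},
    {"translation": [-0.8,-1,-0.05],"angular": [0,0,0.06],"jaw": 0.3},
    {"translation": [-0.8,-1,-0.05],"angular": [0,0,0.06],"jaw": 0.3},
    {"translation": [-0.8,-1,-0.05],"angular": [0,0,0.06],"jaw": 0.3},
    {"translation": [-0.8,-1,-0.05],"angular": [0,0,0.06],"jaw": 0.3},
    {"translation": [-0.8,-1,-0.05],"angular": [0,0,0.06],"jaw": 0.3},
    {"translation": [-0.8,-1,-0.05],"angular": [0,0,0.06],"jaw": 0.3},
    {"translation": [-0.8,-1,-0.05],"angular": [0,0,0.06],"jaw": 0.3},
    {"translation": [-0.8,-1,-0.05],"angular": [0,0,0.06],"jaw": 0.3},
    {"translation": [-0.8,-1,-0.05],"angular": [0,0,0.06],"jaw": 0.3},
  ],
)

```text
time_s: 7.37
tcp_pos: [0.4725, -0.0877, 0.1981]
ee_rot: [1.0, 0.0, -0.0, 0.0]
ft_force: [0.4, -0.4, 0.9]
width: 0.698
gripper_force: 0.0
```

Run:
```python
from h import *
c=r.get_calibration("wrist");im=r.capture("wrist");cv2.imwrite("pics/w6.png",im[:,:,::-1])
import pickle;pickle.dump(c,open("w6.pkl","wb"))
s=r.sense();print(s['tcp_pos'],s['width'])
H,S,V=[x.astype(int) for x in cv2.split(hsv(im))]
for k in blobs(((H<8)|(H>172))&(S>150)&(V>100),None,100)[:2]: print("dot",circ(cast(c,k,.034)))
for x in (.435,.445): go((x,-.051,.012),tool(0))
```

```text
[ 0.47272203 -0.08794064  0.198245  ] 0.6970746446682039
dot (np.float64(0.5125840680131349), np.float64(-0.05117703559098519), np.float64(0.029219762843353068))
T [-0.188, -0.185, 0.931] A [0.0, 0.0, 0.0] rows 4.6
T [-0.138, -0.185, 0.931] A [0.0, 0.0, 0.0] rows 4.6
```

View pics/w6.png

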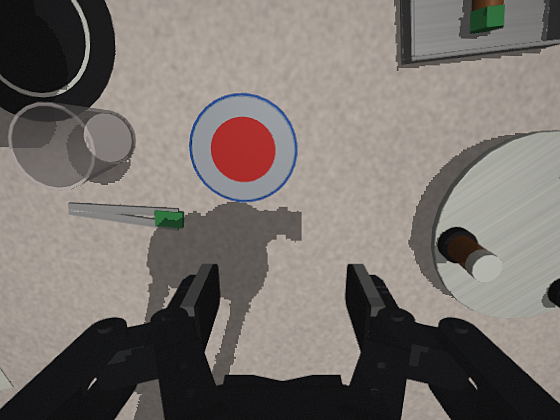

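The dish is at (243,147) and the beaker's base at (107,137). The green end of the tweezers at (169,219) is clear of the fingers. I descend behind the dish, on the robot's side.

Request:
jog_arm(
  rows=[
    {"translation": [-0.188,-0.185,0.1],"angular": [0,0,0],"jaw": 0.3},
    {"translation": [-0.188,-0.185,0.3],"angular": [0,0,0],"jaw": 0.3},
    {"translation": [-0.188,-0.185,0.5],"angular": [0,0,0],"jaw": 0.3},
    {"translation": [-0.188,-0.185,0.65],"angular": [0,0,0],"jaw": 0.3},
    {"translation": [-0.188,-0.185,0.8],"angular": [0,0,0],"jaw": 0.3},
    {"translation": [-0.188,-0.185,0.88],"angular": [0,0,0],"jaw": 0.3},
    {"translation": [-0.188,-0.185,0.92],"angular": [0,0,0],"jaw": 0.3},
    {"translation": [-0.188,-0.185,0.92],"angular": [0,0,0],"jaw": 0.3},
    {"translation": [-0.188,-0.185,0.92],"angular": [0,0,0],"jaw": 0.3},
  ],
)

```text
time_s: 8.17
tcp_pos: [0.4351, -0.0507, 0.0148]
ee_rot: [1.0, 0.0, -0.0, -0.0]
ft_force: [1.2, -1.3, 0.4]
width: 0.703
gripper_force: 0.0
```

Run:
```python
from h import *
s=r.sense();print(s['tcp_pos'],s['width'],s['joints'].round(2))
go((.455,-.051,.013),tool(0));go((.584,-.051,.013),tool(0))
import pickle;c=pickle.load(open("w6.pkl","rb"));print("beaker",cast(c,[(107,137)],0))
im=cv2.imread("pics/w6.png")[:,:,::-1].copy();V=hsv(im)[...,2]
k=blobs(V<60,(0,0,150,105),500)[0];k=cv2.convexHull(k)[:,0]
k=k[(k[:,0]>2)&(k[:,1]>2)&(k[:,1]<100)];P=cast(c,k,0);print(P[:,:2].round(3).tolist())
for _ in range(5):
    a=circ(P);P=P[np.abs(np.hypot(P[:,0]-a[0],P[:,1]-a[1])-a[2])<.003]
print("spot",a,len(P))
from scipy.optimize import least_squares
f=least_squares(lambda q:np.hypot(P[:,0]-q[0],P[:,1]-q[1])-.08,a[:2]);print(f.x,np.abs(f.fun).max())
```

```text
[ 0.43509267 -0.05067401  0.01478706] 0.7026568086643082 [-0.17  0.07  2.28 -0.    0.79  1.4 ]
T [0.1, 0.002, 0.009] A [-0.0, 0.0, 0.0] rows 0.5
T [0.745, 0.002, 0.009] A [-0.0, 0.0, 0.0] rows 3.6
beaker [[0.52165453 0.09146343 0.        ]]
[[0.643, 0.106], [0.639, 0.104], [0.631, 0.101], [0.625, 0.1], [0.617, 0.099], [0.608, 0.1], [0.607, 0.1], [0.599, 0.102], [0.595, 0.104], [0.59, 0.107], [0.583, 0.112], [0.58, 0.114], [0.573, 0.124], [0.569, 0.13], [0.567, 0.14], [0.566, 0.145], [0.566, 0.155], [0.567, 0.161], [0.568, 0.165], [0.57, 0.171], [0.575, 0.18], [0.58, 0.187]]
spot (np.float64(0.617025831022828), np.float64(0.15048445324111223), np.float64(0.05149902243785602)) 22
[0.64445311 0.17271304] 0.014369315150208159
```

Request:
jog_arm(
  rows=[
    {"translation": [0.06,0,0.005],"angular": [0,0,0],"jaw": 0.3},
    {"translation": [0.1,0,0.005],"angular": [0,0,0],"jaw": 0.3},
    {"translation": [0.13,0,0.005],"angular": [0,0,0],"jaw": 0.3},
    {"translation": [0.16,0,0.005],"angular": [0,0,0],"jaw": 0.3},
    {"translation": [0.2,0,0.005],"angular": [0,0,0],"jaw": 0.3},
    {"translation": [0.25,0,0.005],"angular": [0,0,0],"jaw": 0.3},
    {"translation": [0.3,0,0.005],"angular": [0,0,0],"jaw": 0.3},
    {"translation": [0.35,0,0.005],"angular": [0,0,0],"jaw": 0.3},
    {"translation": [0.4,0,0.005],"angular": [0,0,0],"jaw": 0.3},
    {"translation": [0.45,0,0.005],"angular": [0,0,0],"jaw": 0.3},
    {"translation": [0.5,0,0.005],"angular": [0,0,0],"jaw": 0.3},
    {"translation": [0.55,0,0.005],"angular": [0,0,0],"jaw": 0.3},
    {"translation": [0.6,0,0.005],"angular": [0,0,0],"jaw": 0.3},
    {"translation": [0.64,0,0.005],"angular": [0,0,0],"jaw": 0.3},
    {"translation": [0.67,0,0.005],"angular": [0,0,0],"jaw": 0.3},
    {"translation": [0.7,0,0.005],"angular": [0,0,0],"jaw": 0.3},
    {"translation": [0.72,0,0.005],"angular": [0,0,0],"jaw": 0.3},
    {"translation": [0.735,0,0.005],"angular": [0,0,0],"jaw": 0.3},
    {"translation": [0.735,0,0.005],"angular": [0,0,0],"jaw": 0.3},
  ],
)

```text
time_s: 9.75
tcp_pos: [0.582, -0.0501, 0.0137]
ee_rot: [1.0, 0.0, 0.0, 0.0]
ft_force: [1.5, 0.6, 0.3]
width: 0.699
gripper_force: 0.1
```

Back off and up, then look.

Request:
jog_arm(
  rows=[
    {"translation": [-0.05,0,0],"angular": [0,0,0],"jaw": 0.3},
    {"translation": [-0.15,0,0],"angular": [0,0,0],"jaw": 0.3},
    {"translation": [-0.2,0,-0.2],"angular": [0,0,0],"jaw": 0.3},
    {"translation": [-0.2,0.1,-0.4],"angular": [0,0,0],"jaw": 0.3},
    {"translation": [-0.2,0.2,-0.6],"angular": [0,0,0],"jaw": 0.3},
    {"translation": [-0.2,0.2,-0.8],"angular": [0,0,0],"jaw": 0.3},
    {"translation": [-0.2,0.2,-0.95],"angular": [0,0,0],"jaw": 0.3},
    {"translation": [-0.2,0.2,-0.95],"angular": [0,0,0],"jaw": 0.3},
    {"translation": [-0.2,0.2,-0.95],"angular": [0,0,0],"jaw": 0.3},
  ],
)

```text
time_s: 10.5
tcp_pos: [0.5427, -0.0906, 0.2071]
ee_rot: [1.0, 0.0, 0.003, 0.001]
ft_force: [-0.2, 0.4, -0.5]
width: 0.698
gripper_force: 0.0
```

Run:
```python
from h import *
c=r.get_calibration("wrist");im=r.capture("wrist");cv2.imwrite("pics/w7.png",im[:,:,::-1])
import pickle;pickle.dump(c,open("w7.pkl","wb"))
s=r.sense();print(s['tcp_pos'])
def dot(n,c,im):
    H,S,V=[x.astype(int) for x in cv2.split(hsv(im))]
    for k in blobs(((H<8)|(H>172))&(S>150)&(V>100),None,60)[:2]: print(n,"dot",circ(cast(c,k,.034)))
dot("w",c,im)
for n in("top","scene"):
    im=r.capture(n);cv2.imwrite(f"pics/{n}7.png",im[:,:,::-1]);dot(n,r.get_calibration(n),im)
go((.637,-.14,.16),tool(94,43))
```

```text
[ 0.54103979 -0.0901209   0.20448554]
w dot (np.float64(0.6320082550622586), np.float64(-0.050387194817196), np.float64(0.02918096742519933))
scene dot (np.float64(0.6334700458442064), np.float64(-0.050590870595213944), np.float64(0.026204415681877317))
T [0.488, 0.252, 0.207] A [0.291, 0.274, -0.743] rows 14.1
```

View pics/w7.png

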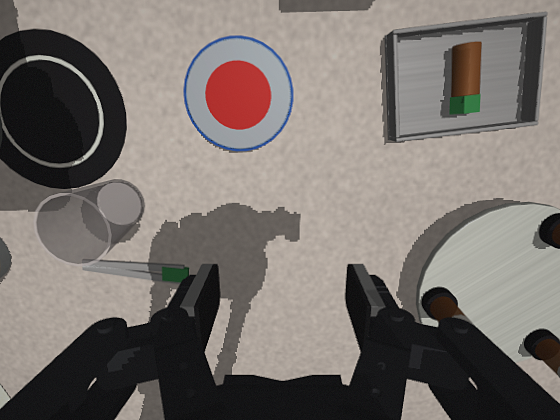

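The dish is now at (239,94), the vial lies in the tray at (466,78), and almost all of the ring is visible at (50,112). I fit the spot from this view.

Run:
```python
from h import *
import pickle
from scipy.optimize import least_squares
c=pickle.load(open("w7.pkl","rb"));im=cv2.imread("pics/w7.png")[:,:,::-1].copy();V=hsv(im)[...,2].astype(int)
# white ring pixels: bright inside the black disc
m=(V>90);yy,xx=np.mgrid[:420,:560];uv=np.c_[xx[m],yy[m]];uv=uv[(uv[:,0]<125)&(uv[:,1]<190)]
P=cast(c,uv,0)[:,:2];q=np.array([.619,.150])
for _ in range(6):
    d=np.hypot(*(P-q).T);s=P[np.abs(d-.0535)<.006];f=least_squares(lambda a:np.hypot(*(s-a[:2]).T)-a[2],[*q,.0535],loss='soft_l1',f_scale=.001);q=f.x[:2]
print("ring",f.x,len(s),np.ptp(s,axis=0))
k=blobs(V<60,(0,20,150,185),500)[0];k=cv2.convexHull(k)[:,0];k=k[(k[:,0]>2)]
B=cast(c,k,0)[:,:2];d=np.hypot(*(B-q).T);print(d.round(3).tolist())
B=cast(c,np.vstack(blobs(V<60,(0,20,150,185),500)[:1]),0)[:,:2];d=np.hypot(*(B-q).T);B=B[abs(d-.08)<.006]
f=least_squares(lambda a:np.hypot(*(B-a[:2]).T)-a[2],[*q,.08],loss='soft_l1',f_scale=.001);print("black",f.x,len(B))
print("beaker",cast(c,[(120,203)],0))
```

```text
ring [0.61702072 0.15029175 0.05394426] 1166 [0.11073071 0.10997349]
[0.052, 0.051, 0.051, 0.051, 0.051, 0.051, 0.051, 0.051, 0.052, 0.052, 0.051, 0.051, 0.051, 0.051, 0.051, 0.051, 0.051, 0.051, 0.051, 0.051, 0.052, 0.052, 0.052, 0.052, 0.052, 0.051, 0.052, 0.052, 0.052, 0.052, 0.052, 0.052, 0.052, 0.052, 0.052, 0.052, 0.052, 0.052, 0.052, 0.052, 0.051, 0.051]
black [0.61702072 0.15029175 0.08      ] 0
beaker [[0.52063851 0.08962018 0.        ]]
```

Request:
jog_arm(
  rows=[
    {"translation": [0.48,0.25,0.2],"angular": [0.29,0.274,-0.743],"jaw": 0.3},
    {"translation": [0.48,0.25,0.2],"angular": [0.29,0.274,-0.743],"jaw": 0.3},
    {"translation": [0.48,0.25,0.2],"angular": [0.29,0.274,-0.743],"jaw": 0.3},
    {"translation": [0.48,0.25,0.2],"angular": [0.29,0.274,-0.743],"jaw": 0.3},
    {"translation": [0.48,0.25,0.2],"angular": [0.29,0.274,-0.743],"jaw": 0.3},
    {"translation": [0.48,0.25,0.2],"angular": [0.29,0.274,-0.743],"jaw": 0.3},
    {"translation": [0.48,0.25,0.2],"angular": [0.29,0.274,-0.743],"jaw": 0.3},
    {"translation": [0.48,0.25,0.2],"angular": [0.29,0.274,-0.743],"jaw": 0.3},
    {"translation": [0.48,0.25,0.2],"angular": [0.29,0.274,-0.743],"jaw": 0.3},
    {"translation": [0.48,0.25,0.2],"angular": [0.29,0.274,-0.743],"jaw": 0.3},
    {"translation": [0.48,0.25,0.2],"angular": [0.29,0.274,-0.743],"jaw": 0.3},
    {"translation": [0.48,0.25,0.2],"angular": [0.29,0.274,-0.743],"jaw": 0.3},
    {"translation": [0.48,0.25,0.2],"angular": [0.29,0.274,-0.743],"jaw": 0.3},
    {"translation": [0.48,0.25,0.2],"angular": [0.29,0.274,-0.743],"jaw": 0.3},
    {"translation": [0.48,0.25,0.2],"angular": [0.29,0.274,-0.743],"jaw": 0.3},
    {"translation": [0.48,0.25,0.2],"angular": [0.29,0.274,-0.743],"jaw": 0.3},
    {"translation": [0.48,0.25,0.2],"angular": [0.29,0.274,-0.743],"jaw": 0.3},
    {"translation": [0.48,0.25,0.2],"angular": [0.29,0.274,-0.743],"jaw": 0.3},
  ],
)

```text
time_s: 12.15
tcp_pos: [0.6368, -0.1393, 0.1634]
ee_rot: [0.635, 0.68, 0.251, -0.266]
ft_force: [-0.6, 0.3, -0.1]
width: 0.701
gripper_force: 0.0
```

Run:
```python
from h import *
s=r.sense();print(s['tcp_pos'],s['joints'].round(2))
go((.637,-.14,.16),tool(94.3,43));go((.638,-.13,.017),tool(94.3,43))
```

```text
[ 0.63679777 -0.13934694  0.16336854] [-0.56  0.53  1.55  0.59  1.56 -0.78]
T [-0.014, 0.001, 0.01] A [0.003, 0.001, -0.002] rows 0.1
T [-0.464, 0.007, 0.568] A [0.003, 0.001, -0.002] rows 3.5
```

Request:
jog_arm(
  rows=[
    {"translation": [-0.1,0.002,0.15],"angular": [0,0,0],"jaw": 0.3},
    {"translation": [-0.2,0.004,0.3],"angular": [0,0,0],"jaw": 0.3},
    {"translation": [-0.28,0.006,0.43],"angular": [0,0,0],"jaw": 0.3},
    {"translation": [-0.35,0.007,0.53],"angular": [0,0,0],"jaw": 0.3},
    {"translation": [-0.39,0.007,0.59],"angular": [0,0,0],"jaw": 0.3},
    {"translation": [-0.41,0.007,0.62],"angular": [0,0,0],"jaw": 0.3},
    {"translation": [-0.41,0.007,0.62],"angular": [0,0,0],"jaw": 0.3},
    {"translation": [-0.41,0.007,0.62],"angular": [0,0,0],"jaw": 0.3},
  ],
)

```text
time_s: 12.82
tcp_pos: [0.6384, -0.1159, 0.0183]
ee_rot: [0.634, 0.681, 0.251, -0.265]
ft_force: [-0.5, -0.5, -0.4]
width: 0.703
gripper_force: 0.0
```

Run:
```python
from h import *
s=r.sense();print(s['tcp_pos'],s['ft_force'],s['joints'].round(2))
h=np.array([-.0746,.9972])  # heading
S=np.array([.617,.1503])
for off in (.10,.07,.055): p=S-off*h; print(off,end=' ');go((*p,.016),tool(94.3,43))
im=r.capture("wrist");cv2.imwrite("pics/w8.png",im[:,:,::-1])
```

```text
[ 0.6383781  -0.11585729  0.01828951] [-0.46372978 -0.49742599 -0.40791986] [-0.53  0.68  1.62  0.62  1.36 -0.89]
0.1 T [0.604, -0.012, 0.576] A [0.004, 0.001, -0.0] rows 4.0
0.07 T [0.714, -0.013, 0.678] A [0.004, 0.001, -0.0] rows 4.7
0.055 T [0.769, -0.014, 0.729] A [0.004, 0.001, -0.0] rows 5.1
```

Request:
jog_arm(
  rows=[
    {"translation": [0.043,-0.001,0.041],"angular": [0,0,0],"jaw": 0.3},
    {"translation": [0.071,-0.001,0.068],"angular": [0,0,0],"jaw": 0.3},
    {"translation": [0.1,-0.002,0.095],"angular": [0,0,0],"jaw": 0.3},
    {"translation": [0.129,-0.002,0.122],"angular": [0,0,0],"jaw": 0.3},
    {"translation": [0.164,-0.003,0.156],"angular": [0,0,0],"jaw": 0.3},
    {"translation": [0.2,-0.004,0.19],"angular": [0,0,0],"jaw": 0.3},
    {"translation": [0.243,-0.004,0.231],"angular": [0,0,0],"jaw": 0.3},
    {"translation": [0.286,-0.005,0.271],"angular": [0,0,0],"jaw": 0.3},
    {"translation": [0.328,-0.006,0.312],"angular": [0,0,0],"jaw": 0.3},
    {"translation": [0.371,-0.007,0.353],"angular": [0,0,0],"jaw": 0.3},
    {"translation": [0.414,-0.008,0.393],"angular": [0,0,0],"jaw": 0.3},
    {"translation": [0.457,-0.008,0.434],"angular": [0,0,0],"jaw": 0.3},
    {"translation": [0.5,-0.009,0.475],"angular": [0,0,0],"jaw": 0.3},
    {"translation": [0.543,-0.01,0.515],"angular": [0,0,0],"jaw": 0.3},
    {"translation": [0.585,-0.011,0.556],"angular": [0,0,0],"jaw": 0.3},
    {"translation": [0.621,-0.011,0.59],"angular": [0,0,0],"jaw": 0.3},
    {"translation": [0.657,-0.012,0.624],"angular": [0,0,0],"jaw": 0.3},
    {"translation": [0.685,-0.012,0.651],"angular": [0,0,0],"jaw": 0.3},
    {"translation": [0.707,-0.013,0.671],"angular": [0,0,0],"jaw": 0.3},
    {"translation": [0.714,-0.013,0.678],"angular": [0,0,0],"jaw": 0.3},
  ],
)

```text
time_s: 14.53
tcp_pos: [0.6211, 0.0818, 0.0148]
ee_rot: [0.634, 0.681, 0.251, -0.266]
ft_force: [-0.9, -2.9, 2.0]
width: 0.7
gripper_force: 1.4
```

Run:
```python
from h import *
s=r.sense();print(s['tcp_pos'],s['ft_force'])
c=r.get_calibration("wrist");im=r.capture("wrist");cv2.imwrite("pics/w9.png",im[:,:,::-1])
def dot(n,c,im):
    H,S,V=[x.astype(int) for x in cv2.split(hsv(im))]
    for k in blobs(((H<8)|(H>172))&(S>150)&(V>60),None,40)[:2]: print(n,"dot",k.mean(0),circ(cast(c,k,.034)))
dot("w",c,im)
for n in("scene","top"):
    im=r.capture(n);cv2.imwrite(f"pics/{n}9.png",im[:,:,::-1]);dot(n,r.get_calibration(n),im)
a=cv2.imread("pics/w9.png");b=cv2.imread("pics/scene9.png")[110:250,220:400]
cv2.imwrite("pics/m9.png",np.hstack([cv2.resize(a,(400,300)),cv2.resize(b,(386,300))]))
```

```text
[0.62109318 0.081772   0.01476055] [-0.94751103 -2.86695775  2.03715435]
w dot [282.09259259 184.98765432] (np.float64(0.6173969104494491), np.float64(0.12326072263440813), np.float64(0.02961984143357196))
scene dot [317.34482759 195.31034483] (np.float64(0.6274739083034903), np.float64(0.12727572601026682), np.float64(0.020244567413622946))
scene dot [166.9047619 301.5      ] (np.float64(0.5141089296807894), np.float64(-0.4206705341187144), np.float64(0.020708603858213544))
top dot [215.63829787 213.14893617] (np.float64(0.6169922602092734), np.float64(0.11462377994026005), np.float64(0.020078931288582232))
```

View pics/m9.png

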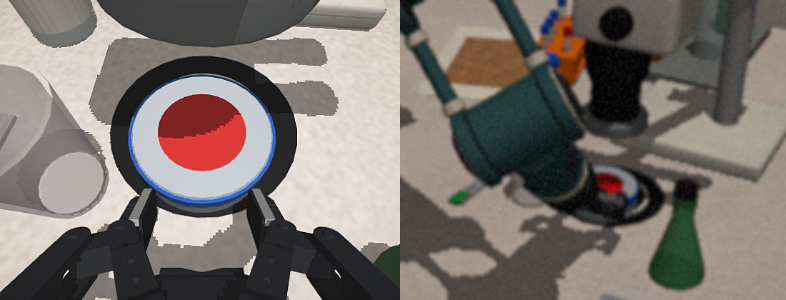

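The wrist view shows the dish centred between the fingers on the black disc, with its dot complete at full-frame pixel (282,185). It is about 27 mm short of the spot. The beaker and flask are clear and the lens is well ahead. Next is a gentle final push.

Request:
jog_arm(
  rows=[
    {"translation": [0.01,0.001,0.01],"angular": [0,0,0],"jaw": 0.3},
    {"translation": [0.025,0.002,0.023],"angular": [0,0,0],"jaw": 0.3},
    {"translation": [0.045,0.003,0.042],"angular": [0,0,0],"jaw": 0.3},
    {"translation": [0.06,0.004,0.056],"angular": [0,0,0],"jaw": 0.3},
    {"translation": [0.075,0.005,0.07],"angular": [0,0,0],"jaw": 0.3},
    {"translation": [0.083,0.006,0.077],"angular": [0,0,0],"jaw": 0.3},
    {"translation": [0.09,0.006,0.083],"angular": [0,0,0],"jaw": 0.3},
    {"translation": [0.09,0.006,0.083],"angular": [0,0,0],"jaw": 0.3},
    {"translation": [0.09,0.006,0.083],"angular": [0,0,0],"jaw": 0.3},
  ],
)

```text
time_s: 15.43
tcp_pos: [0.6209, 0.1055, 0.0151]
ee_rot: [0.634, 0.681, 0.251, -0.266]
ft_force: [0.1, -0.5, 0.1]
width: 0.696
gripper_force: 0.0
```

```bash
cat > m.py <<'E'
from h import *
import sys
s=r.sense();print(s['tcp_pos'],s['ft_force'].round(1))
c=r.get_calibration("wrist");im=r.capture("wrist");cv2.imwrite(f"pics/{sys.argv[1]}.png",im[:,:,::-1])
H,S,V=[x.astype(int) for x in cv2.split(hsv(im))]
for k in blobs(((H<8)|(H>172))&(S>150)&(V>50),None,100)[:1]: print("dot",circ(cast(c,cv2.convexHull(k)[:,0],.034)))
for k in blobs((H>100)&(H<125)&(S>100),None,100)[:1]: print("band",circ(cast(c,cv2.convexHull(k)[:,0],.034)))
E
python3 m.py w10
```

```text
[0.62094845 0.10553369 0.01510067] [ 0.1 -0.5  0.1]
dot (np.float64(0.6169915981615353), np.float64(0.14767322625034063), np.float64(0.0297384740980223))
band (np.float64(0.617234812887559), np.float64(0.14558155175001808), np.float64(0.05011246461837197))
```

```bash
cat > b.py <<'E'
from h import *
import sys
from scipy.optimize import least_squares
c=r.get_calibration("wrist");im=cv2.imread(f"pics/{sys.argv[1]}.png")
V=hsv(im[:,:,::-1].copy())[...,2].astype(int)
q=np.array([.617,.1503])
# radial search of bench->black edge at z=0
P=[]
for a in np.radians(np.arange(-60,245,3)):
    rr=np.arange(.070,.092,.0005);X=np.c_[q[0]+rr*np.cos(a),q[1]+rr*np.sin(a),0*rr];uv=proj(c,X)
    if (uv<0).any() or (uv[:,0]>558).any() or (uv[:,1]>418).any(): continue
    v=cv2.remap(V.astype(np.float32),uv[:,:1].astype(np.float32),uv[:,1:].astype(np.float32),1)[:,0]
    if v[:6].max()<45 and v[-6:].min()>60: P.append(X[np.argmax(np.diff(v)),:2])
P=np.array(P);f=least_squares(lambda a:np.hypot(*(P-a[:2]).T)-.08,q,loss='soft_l1',f_scale=.001)
print(len(P),f.x,np.abs(f.fun).mean(),np.ptp(P,axis=0))
E
python3 b.py w10
```

```text
41 [0.61749064 0.14989159] 0.0008130937556189125 [0.16937734 0.09959025]
```

Request:
jog_arm(
  rows=[
    {"translation": [0.004,0.001,0.003],"angular": [0,0,0],"jaw": 0.3},
    {"translation": [0.007,0.001,0.006],"angular": [0,0,0],"jaw": 0.3},
    {"translation": [0.009,0.001,0.008],"angular": [0,0,0],"jaw": 0.3},
    {"translation": [0.009,0.001,0.008],"angular": [0,0,0],"jaw": 0.3},
    {"translation": [0.009,0.001,0.008],"angular": [0,0,0],"jaw": 0.3},
  ],
)

```text
time_s: 15.9
tcp_pos: [0.6211, 0.1075, 0.015]
ee_rot: [0.635, 0.681, 0.251, -0.266]
ft_force: [0.2, -0.9, -0.2]
width: 0.702
gripper_force: 0.5
```

```bash
python3 m.py w11; python3 b.py w11
```

```text
[0.62114569 0.10748644 0.01504629] [ 0.2 -0.9 -0.2]
dot (np.float64(0.6172822294734538), np.float64(0.14905381939944146), np.float64(0.029672876112874634))
band (np.float64(0.617562664215333), np.float64(0.14687973221618467), np.float64(0.0500383001237163))
39 [0.61751149 0.14995188] 0.0005805081624588091 [0.159      0.09676701]
```

Request:
jog_arm(
  rows=[
    {"translation": [0.003,0,0.003],"angular": [0,0,0],"jaw": 0.3},
    {"translation": [0.004,0,0.004],"angular": [0,0,0],"jaw": 0.3},
    {"translation": [0.004,0,0.004],"angular": [0,0,0],"jaw": 0.3},
  ],
)

```text
time_s: 16.2
tcp_pos: [0.6211, 0.1087, 0.015]
ee_rot: [0.634, 0.681, 0.251, -0.266]
ft_force: [0.7, -2.0, 0.9]
width: 0.7
gripper_force: 0.7
```

Request:
jog_arm(
  rows=[
    {"translation": [-0.02,0,-0.019],"angular": [0,0,0],"jaw": 0.3},
    {"translation": [-0.06,0,-0.056],"angular": [0,0,0],"jaw": 0.3},
    {"translation": [-0.13,0,-0.12],"angular": [0,0,0],"jaw": 0.3},
    {"translation": [-0.22,0,-0.24],"angular": [0,0,0],"jaw": 0.3},
    {"translation": [-0.3,0,-0.4],"angular": [0,0,0],"jaw": 0.3},
    {"translation": [-0.35,0,-0.55],"angular": [0,0,0],"jaw": 0.3},
    {"translation": [-0.4,0,-0.75],"angular": [0,0,0],"jaw": 0.3},
    {"translation": [-0.4,0,-0.9],"angular": [0,0,0],"jaw": 0.3},
    {"translation": [-0.4,0,-0.9],"angular": [0,0,0],"jaw": 0.3},
    {"translation": [-0.4,0,-0.9],"angular": [0,0,0],"jaw": 0.3},
    {"translation": [-0.4,0,-0.9],"angular": [0,0,0],"jaw": 0.3},
    {"translation": [-0.4,0,-0.9],"angular": [0,0,0],"jaw": 0.3},
  ],
)

```text
time_s: 17.2
tcp_pos: [0.6317, -0.0708, 0.0909]
ee_rot: [0.634, 0.681, 0.25, -0.267]
ft_force: [0.2, -0.1, -0.4]
width: 0.7
gripper_force: 0.0
```

```bash
python3 m.py w12; python3 b.py w12
python3 - <<'E'
from h import *
im=r.capture("top");cv2.imwrite("pics/top12.png",im[:,:,::-1]);print(r.sense()['dq'].round(3))
a=cv2.imread("pics/w12.png");b=cv2.imread("pics/top12.png")
cv2.imwrite("pics/m12.png",np.hstack([cv2.resize(a,(400,300)),cv2.resize(b,(400,300))]))
E
```

```text
[ 0.63172573 -0.07077408  0.09089838] [ 0.2 -0.1 -0.4]
dot (np.float64(0.6171228555471258), np.float64(0.15061852192262606), np.float64(0.02942503255898081))
band (np.float64(0.6180671724429246), np.float64(0.14276803633526366), np.float64(0.05245159382217762))
65 [0.61690595 0.15074528] 0.0004445327517369537 [0.15989036 0.11785784]
[ 0.002 -0.002 -0.005  0.001 -0.001 -0.   ]
```

View pics/m12.png

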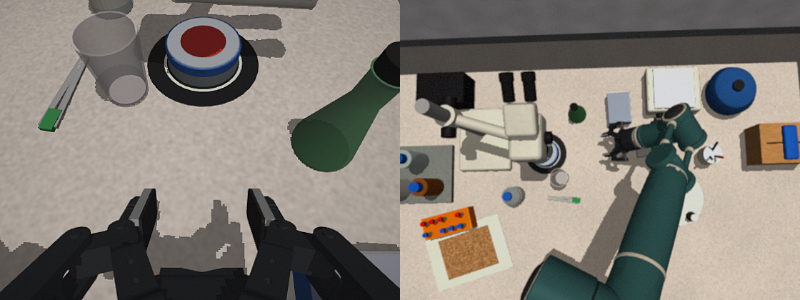

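The dish sits concentric on the ring, with dot and disc centres within 0.3 mm of each other. The gripper is clear and the glassware is in place.

```bash
python3 -c "
from bench import r
print(r.job_done())"
```

```text
the job is handed in; nothing more can be done
None
```

The job is handed in after about 17 s on the robot's clock: the vial lies flat in the tray, the dish is within about 0.5 mm of the viewing spot's centre by the last wrist image, and the gripper is clear with nothing else seen disturbed.

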